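# Close up the last slat of a wooden panel

### The arm

A 6-joint arm with a two-finger parallel gripper is mounted at the origin on the work surface. World frame = base frame: x ahead of the robot, y to its left, z up, the work surface at z = 0. Lengths are in mm, angles in rad, forces in N, time in s.
With the tool pointing down it reaches from about 350 to 850 mm from the base axis. Payload 8.1 kg.
Tool frame: the origin (TCP) lies at the very end of the fingers, on their centre line; the grasp point (between the pads) lies 19 mm behind it; x points along the fingers, y is the direction in which the jaws open and shut, and the axes are right-handed (so a half turn about x gives the same grasp; the last joint's range is limited). The gripper opens to 93 mm and grips with 3 to 60 N. Pads are 15 mm wide; open, the fingers measure 128 mm over their backs; the gripper's body (75 mm by 188 mm) begins 65 mm behind the grasp point.
Start: joints at [-1.407, 0.13, 1.488, -0, 1.523, -0.085], TCP at [147.765, -581.524, 218.635] pointing down, gripper open.
Joint ranges: [-2.96, 2.96], [-0.89, 2.26], [0.02, 2.5], [-1.34, 4.48], [0, 2.73], [-2.66, 2.66]. Speed limits (rad/s): [2.39, 2.39, 2.79, 3.14, 3.14, 3.14].

### API

Orientations are given as a rotation vector (axis times angle).
In Python, from bench import manip, eyes gives the robot as it stands. The module is installed in compiled form; this text tells all that it offers.
- The arm moves only by the tool drive_tool, never from a script. Its argument "commands" is a list of rows, each a list of 6 numbers: the shift along the tool's x, y, z in cm, then the turn, a rotation vector about the tool's x, y, z in degrees. In form: [[x, y, z, rx, ry, rz], ...]. A call has exactly 10 rows; each row is the pose to reach, as a shift and turn from the pose commanded when the call began, along the tool's axes at that moment; what a row does not reach only later rows make up. A row lasts 1/8 s, in which the tool goes at most 62.5 mm and 10.7 degrees, less where a joint would pass 70% of its speed; a pose out of reach is approached as far as the arm can. A call with a gripper value outside its range is refused whole. "jaw" is the closure in counts, from 0 (fully open) to 255 (shut), set as the call begins (left out, the last holds). The fingers move at their own pace and stop on an object; "force" is the grip in N (left out, the last holds). Time passes only in rows, so rows that repeat a pose let the fingers close, or fill a call up. It gives the time, the measured TCP pose, the force and the opening at its end, in the units of the state.
- manip.read_state(): the state, without advancing time (a new reading comes with each control period).
- eyes.camera(name): name is "scene" or "top"; returns the picture (384x512x3 uint8, red, green, blue); there is no depth.
- eyes.camera_info(name): a dict with "fx", "fy", "cx", "cy" (pixels), "view" (4x4, takes a point from world to camera coordinates). Camera axes: x right, y down, z forward; pixel columns grow to the right and rows downward; lengths in mm; the calibration is good to about 2 mm. A picture is of the moment at which its call begins. camera_info takes no time and is no camera call.
- manip.finish_job(): hands the job in, once; it reports no verdict.
The state is a dict: "time_s": time; "joint_positions": joint angles; "qd": joint speeds; "joint_torque": joint torques, N m; "tcp_pos": TCP position; "tcp_rot": TCP orientation; "force": force on the tool from outside, world axes, zero at the start; "wrist_torque": the same for the moment, N m; "opening": finger opening in mm.
Only numpy, scipy, OpenCV 4.12 (cv2) and the standard library are available. Lean on these libraries where they do the work, as an engineer would, in place of code of your own. Each camera call takes 0.05 s, during which the arm holds its last target.

### The job

Complete the slatted panel on the assembly board: push the loose long slat along the board until its long edge lies snug against the slats already fixed there and its end is right up against the end stop. Only push it with the fingers, keeping it flat on the board: do not pick it up or tip it. Leave the short offcut, glue bottle and brush where they are, and finish with the hand clear.

Things in the scene. Friction and masses are not known exactly. Their poses are not given: they have to be found in the camera images.
- board: Fixed plywood assembly board on the bench, turned by up to about 29 degrees. Origin on the bench surface; x points away from the robot (to the fence), y left along the slats, z up. Plywood 15 mm thick, x -150 to +150, y -200 to +135 mm. A dark wooden fence stands at x +135 to +150, y -117.5 to +117.5, its top 39 mm above the bench.
- fixed_edge (a point): Middle of the exposed long edge of the fixed slats, half-way up (board x +39, y 0, 25 mm above the bench); axes as the board's. Three fixed slats, each 200 mm long (y), 32 wide and 20 thick, lie side by side between here and the fence: board x +39 to +135, y -100 to +100, top 35 mm above the bench.
- end_stop (a point): Middle of the end stop's face that looks at the slats (board x +5, y +100, 28 mm above the bench); axes as the board's. The stop is a dark wooden rail along x, board x -125 to +135, y +100 to +117.5, top 41 mm above the bench. The left ends of the fixed slats touch it.
- slot (a point): Empty place for the loose slat on the board: where the slat's centre must come, at board x +23, y 0, 25 mm above the bench. Axes as the board's. A slat there touches the fixed slats (its +x side) and the end stop (its +y end).
- slat_center (a point): Centre (half-way up) of the loose wooden slat, 32 (its x) x 200 (its y) x 20 mm, about 60 to 130 g, same wood and size as the fixed ones. It lies flat on the board on the robot's side of the fixed slats, skewed by up to 14 degrees, 6 to 11 cm short of its place across (x) and 4 to 8 cm along (y). It slides when pushed, with wood-like friction.
- offcut: Bystander: short loose slat offcut, 32 x 85 x 20 mm, lying on the bench to the left of the board. Origin at the centre of its underside, length along its y.
- glue: Bystander: white glue bottle with a pointed nozzle, 62 mm across, 178 mm tall, standing to the left of the board. Origin at the centre of its underside.
- brush: Bystander: brush about 200 mm long (along its x), lying on the bench to the right of the board. Origin at the underside.
Not all that is in view belongs to the job. Of the things shaped like the part that bears slat_center, the wooden one is meant.

How it is judged:
By the outcome, as a careful person would: the job done as asked, in the order asked, and still so for the second after the job is handed in, with the robot touching nothing.
It also fails if it takes over 45 s, if anything falls off the work surface, if the arm or the gripper's body presses on something with over 40 N, if the wrist force passes 120 N, or if a joint passes its speed limit or range.

## Working session

There is one attempt and no reset: what is moved stays moved. The work goes in short steps, Python scripts to look and compute and a tool call to move; the robot and the scene stay as the last step left them, time stands still between calls to the robot, and variables do not carry over. Pictures are saved under pics/ and viewed, and the job is handed in when it is done.

Besides the shell and the picture viewer there is one more tool, called after ">>>" as name([rows], argument=value, ...), one row to a line, values as JSON. drive_tool: Moves the arm, as the interface text tells. Its arguments: {"type":"object","properties":{"commands":{"type":"array","items":{"type":"array","items":{"type":"number"}}},"jaw":{"type":"number"},"force":{"type":"number"}},"required":["commands"]}

```bash
mkdir -p pics
python3 - <<'E'
from bench import manip, eyes
import cv2
for n in("scene","top"):
    im=eyes.camera(n); cv2.imwrite(f"pics/{n}0.png",im[:,:,::-1]); i=eyes.camera_info(n); print(n,i)
print(manip.read_state())
E
```

```text
scene {'fx': 394.477958691608, 'fy': 394.477958691608, 'cx': 256.8651804354355, 'cy': 185.81536453792663, 'view': array([[-7.22597477e-01,  6.91266327e-01, -1.93689238e-03,
         3.22935265e+02],
       [ 5.91432672e-01,  6.16783577e-01, -5.19408716e-01,
        -2.97567387e+02],
       [-3.57855111e-01, -3.76468969e-01, -8.54523747e-01,
         1.16869709e+03],
       [ 0.00000000e+00,  0.00000000e+00,  0.00000000e+00,
         1.00000000e+00]])}
top {'fx': 446.97318878785484, 'fy': 446.97318878785484, 'cx': 255.62103194867754, 'cy': 197.17561091929105, 'view': array([[ 1.27370174e-02, -9.99917452e-01,  1.69057102e-03,
         3.89436469e+01],
       [-9.96395812e-01, -1.28339232e-02, -8.38491290e-02,
         5.06249181e+02],
       [ 8.38639041e-02, -6.16490068e-04, -9.96477027e-01,
         1.30562983e+03],
       [ 0.00000000e+00,  0.00000000e+00,  0.00000000e+00,
         1.00000000e+00]])}
{'time_s': 0.1, 'joint_positions': array([-1.40740285e+00,  1.31074597e-01,  1.48917157e+00,  1.43987924e-05,
        1.52299179e+00, -8.54094575e-02]), 'qd': array([-0.00064257, -0.00169984, -0.00037632,  0.0005038 , -0.00021667,
        0.00015883]), 'joint_torque': array([ 1.21648121e-03, -5.61342752e+01, -4.93096769e+01,  7.69176800e-02,
        2.91169976e-02, -4.16024011e-05]), 'tcp_pos': array([ 147.68448104, -581.01394559,  217.69828856]), 'tcp_rot': array([ 2.08971275,  0.26305035, -2.08981756]), 'force': array([ 0.15989894, -0.21750912,  0.46602727]), 'wrist_torque': array([0.03182169, 0.00274425, 0.00119988]), 'opening': 92.69384767348456}
```

View pics/scene0.png

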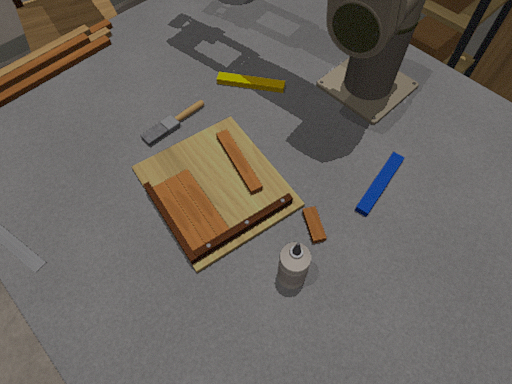

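View pics/top0.png

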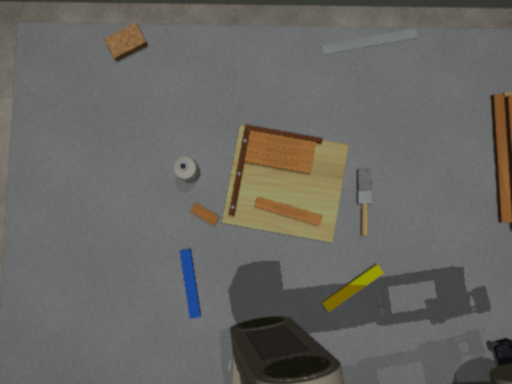

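Top view: the board is centred near (290,185). Candidates for the loose slat:
- orange wooden slat on the board, top (288,211), scene (239,161)
- offcut (204,214)
- blue bar (190,284)
- yellow bar (352,288)
- fixed slats (280,153)

I choose the wooden one on the board at (288,211). Next I check it in a close crop and measure.

```bash
cat > h.py <<'E'
import numpy as np, cv2
from bench import manip, eyes
def ray(n,px,z):
    i=eyes.camera_info(n);V=i['view'];R=V[:3,:3];t=V[:3,3]
    px=np.atleast_2d(px).astype(float)
    d=np.c_[(px[:,0]-i['cx'])/i['fx'],(px[:,1]-i['cy'])/i['fy'],np.ones(len(px))]@R
    o=-R.T@t
    return o+d*((z-o[2])/d[:,2])[:,None]
def proj(n,p):
    i=eyes.camera_info(n);V=i['view'];q=np.atleast_2d(p)@V[:3,:3].T+V[:3,3]
    return np.c_[q[:,0]/q[:,2]*i['fx']+i['cx'],q[:,1]/q[:,2]*i['fy']+i['cy']]
def tri(p1,p2):
    a0,a1=ray('scene',p1,0)[0],ray('scene',p1,100)[0];b0,b1=ray('top',p2,0)[0],ray('top',p2,100)[0]
    u=(a1-a0);v=(b1-b0)
    s=np.linalg.lstsq(np.c_[u,-v],b0-a0,rcond=None)[0]
    A=a0+s[0]*u;B=b0+s[1]*v
    return (A+B)/2,np.linalg.norm(A-B)
E
python3 - <<'E'
import cv2,numpy as np
a=cv2.imread('pics/top0.png')[110:260,180:380]
b=cv2.imread('pics/scene0.png')[100:290,120:340]
cv2.imwrite('pics/ctop.png',cv2.resize(a,None,fx=4,fy=4,interpolation=cv2.INTER_CUBIC))
cv2.imwrite('pics/cscene.png',cv2.resize(b,None,fx=3,fy=3,interpolation=cv2.INTER_CUBIC))
for n in('top','scene'):
    im=cv2.imread(f'pics/{n}0.png');h=cv2.cvtColor(im,cv2.COLOR_BGR2HSV)
    for p in ([(288,211),(280,153),(300,190),(234,190),(204,214)] if n=='top' else [(239,161),(185,205),(210,150),(250,222)]):
        print(n,p,h[p[1],p[0]])
E
```

```text
top (288, 211) [ 15 165 141]
top (280, 153) [ 15 165 141]
top (300, 190) [ 23  98 149]
top (234, 190) [ 14 162  82]
top (204, 214) [ 15 160 140]
scene (239, 161) [ 15 169 137]
scene (185, 205) [ 14 160 148]
scene (210, 150) [ 22 100 160]
scene (250, 222) [ 13 191  80]
```

View pics/ctop.png

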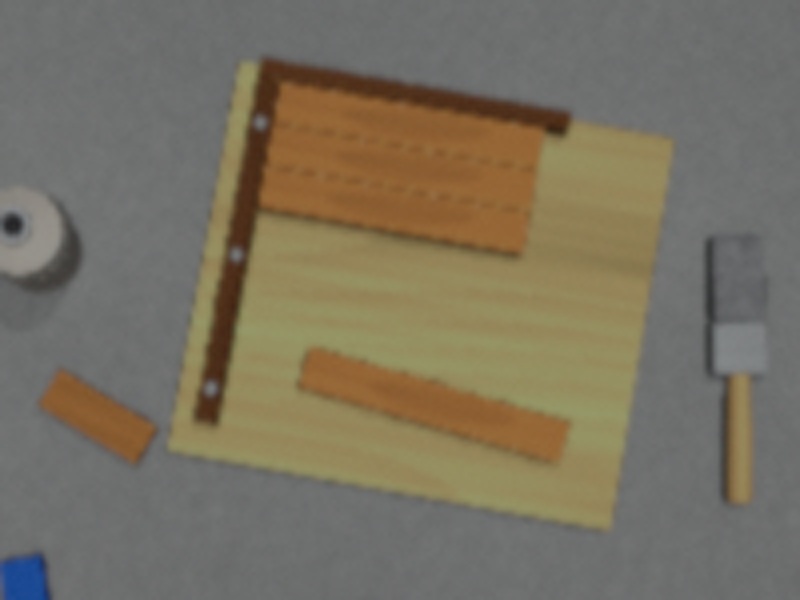

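View pics/cscene.png

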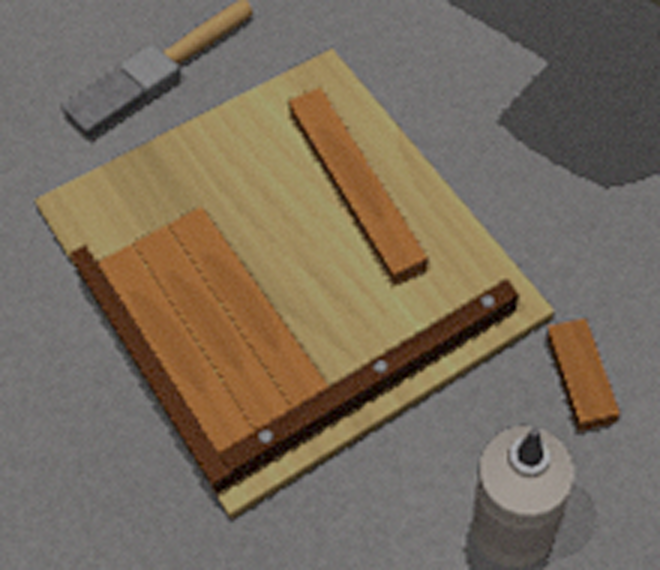

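The crop confirms it: the loose wooden slat lies on the board at crop (432,405), i.e. top (288,211). Now I measure.

```bash
cat >> h.py <<'E'
def rects(n,im,z=35):
    h=cv2.cvtColor(cv2.cvtColor(im,cv2.COLOR_RGB2BGR),cv2.COLOR_BGR2HSV)
    big=cv2.resize(h,None,fx=4,fy=4,interpolation=cv2.INTER_LINEAR)
    m=((abs(big[...,0].astype(int)-14)<4)&(big[...,1]>132)&(big[...,2]>105)).astype(np.uint8)
    m=cv2.morphologyEx(m,cv2.MORPH_CLOSE,np.ones((9,9)))
    m=cv2.morphologyEx(m,cv2.MORPH_OPEN,np.ones((9,9)))
    out=[]
    for c in cv2.findContours(m,cv2.RETR_EXTERNAL,cv2.CHAIN_APPROX_NONE)[0]:
        if cv2.contourArea(c)<1500: continue
        px=(c[:,0]+0.5)/4-0.5
        w=ray(n,px,z)[:,:2]
        r=cv2.minAreaRect(w.astype(np.float32)); out.append((r,px))
    return out
def info(r):
    b=cv2.boxPoints(r); e=[b[1]-b[0],b[2]-b[1]]
    L=max(e,key=lambda v:np.hypot(*v)); 
    if L[1]<0:L=-L
    return np.round(r[0],1),np.round(sorted(r[1]),1),round(float(np.degrees(np.arctan2(-L[0],L[1]))),2)
E
python3 - <<'E'
from h import *
for n in('top','scene'):
    im=cv2.imread(f'pics/{n}0.png')[:,:,::-1].copy()
    for r,px in rects(n,im):
        I=info(r)
        if 250<I[0][0]<800 and abs(I[0][1])<400: print(n,*I,'px',px.mean(0).round(0)); print(cv2.boxPoints(r).round(0).tolist())
# triangulate: same corners by eye in crops (top crop x4 +180,110 ; scene crop x3 +120,100)
T={'slat left-far':((310,347),(427,262)),'slat right-far':((569,421),(323,90)) ,'slat right-near':((556,462),(292,100)),'fixed right-near':((521,256),(203,208)),'board rightnear':((611,528),(334,50)),'board leftnear':((168,450),(553,313)),'board rightfar':((673,138),(38,203)),'stop near':((207,424),(515,295))}
# note scene identity: guessed
for k,(t,s) in T.items():
    p,e=tri((np.array(s)+.5)/3-.5+[120,100],(np.array(t)+.5)/4-.5+[180,110]); print(k,p.round(1),round(e,1))
E
```

```text
top [454.2 195.6] [27.9 80.3] -30.08 px [204. 214.]
[[422.0, 168.0], [446.0, 154.0], [486.0, 223.0], [462.0, 237.0]]
top [465.8 -49.8] [ 32.5 197.9] -15.91 px [288. 211.]
[[423.0, -140.0], [454.0, -149.0], [509.0, 41.0], [477.0, 50.0]]
top [641.2 -24.4] [ 99.8 200.7] -9.66 px [280. 152.]
[[575.0, -115.0], [674.0, -132.0], [707.0, 66.0], [609.0, 83.0]]
scene [463.1 204.3] [30.6 82.3] -30.35 px [314. 223.]
[[429.0, 176.0], [456.0, 161.0], [497.0, 232.0], [471.0, 247.0]]
scene [641.8 -23.5] [ 96.8 198.3] -9.51 px [190. 209.]
[[578.0, -113.0], [673.0, -129.0], [706.0, 66.0], [610.0, 82.0]]
scene [466.7 -48. ] [ 32.7 199.8] -15.68 px [239. 160.]
[[424.0, -140.0], [455.0, -149.0], [509.0, 44.0], [478.0, 53.0]]
slat left-far [497.1  51.2  51.9] 26.3
slat right-far [ 443.7 -135.1   53.8] 30.5
slat right-near [ 434.1 -150.9   13.9] 23.6
fixed right-near [ 577.  -114.4   28.8] 0.5
board rightnear [ 375.3 -182.4    9.7] 5.2
board leftnear [430.4 146.6   6.8] 1.5
board rightfar [ 670.1 -230.8    7.3] 4.1
stop near [448.6 118.1  22.5] 4.4
```

```bash
cat >> h.py <<'E'
from scipy.spatial.transform import Rotation as Rr
a=np.radians(-9.6); XH=np.array([np.cos(a),np.sin(a),0]); YH=np.array([-np.sin(a),np.cos(a),0])
O=np.array([641.5,-24.0,0])-87*XH
def b2w(x,y,z): return O+x*XH+y*YH+np.array([0,0,z])
def w2b(p): p=np.append(np.asarray(p,float)[:2],0)-O; return np.array([p@XH,p@YH])
RT=np.c_[np.array([0,0,-1.]),YH,XH]
def rel(p,R1=RT,p0=None,R0=None):
    s=manip.read_state()
    p0=s['tcp_pos'] if p0 is None else p0; R0=Rr.from_rotvec(s['tcp_rot']).as_matrix() if R0 is None else R0
    return (R0.T@(p-p0)/10).round(2), np.degrees(Rr.from_matrix(R0.T@R1).as_rotvec()).round(2)
def st():
    s=manip.read_state(); p=s['tcp_pos']
    print('t',round(s['time_s'],2),'tcp',p.round(1),'board',w2b(p).round(1),'F',s['force'].round(1),'Fb',(s['force']@XH).round(1),(s['force']@YH).round(1),'open',round(s['opening'],1)); print('rot err',rel(p)[1],'q',s['joint_positions'].round(2))
E
python3 - <<'E'
from h import *
st(); print(Rr.from_rotvec(manip.read_state()['tcp_rot']).as_matrix().round(3)); print(O)
ims={n:cv2.imread(f'pics/{n}0.png')[:,:,::-1].copy() for n in('top','scene')}
C={}
for n in ims:
    for r,px in rects(n,ims[n]):
        I=info(r)
        if 30<I[1][0]<36 and I[1][1]>190 and 300<I[0][0]<800: C[n]=px,r; print(n,w2b(r[0]))
# two-view height of loose slat: top-face centre (rect centre at 35 back to pixel) per view
p=[proj(n,np.append(C[n][1][0],35))[0] for n in('scene','top')]; print('slat top',tri(*p))
print(rel(b2w(-125,-54,120)),rel(b2w(-125,-54,20)))
E
```

```text
t 0.1 tcp [ 147.7 -581.   217.7] board [-307.  -631.6] F [ 0.2 -0.2  0.5] Fb 0.2 -0.2 open 92.7
rot err [-1.5614e+02 -1.3000e-01  1.0000e-02] q [-1.41  0.13  1.49  0.    1.52 -0.09]
[[-0.     0.246 -0.969]
 [ 0.002 -0.969 -0.246]
 [-1.    -0.002 -0.   ]]
[555.71834477  -9.49111904   0.        ]
top [-81.90321347 -54.6929033 ]
top [ 188.99623573 -653.74286266]
scene [-81.33253031 -52.82312618]
scene [ 199.98929669 -693.77231975]
slat top (array([ 636.74093717, -675.1659531 ,   65.18213527]), np.float64(20.54363804195727))
(array([  9.85, -45.45, -40.  ]), array([-1.5614e+02, -1.3000e-01,  1.0000e-02])) (array([ 19.85, -45.43, -40.  ]), array([-1.5614e+02, -1.3000e-01,  1.0000e-02]))
```

>>> drive_tool([
  [1,-4.5,-4,2.4,0,0],
  [2,-9,-8,4.8,0,0],
  [3,-13.6,-12,7.2,0,0],
  [4,-18.2,-16,9.5,0,0],
  [5,-22.7,-20,11.9,0,0],
  [6,-27.2,-24,14.3,0,0],
  [7,-31.8,-28,16.7,0,0],
  [8,-36.4,-32,19.1,0,0],
  [9,-40.9,-36,21.5,0,0],
  [9.8,-45.4,-40,23.86,0,0],
])

```text
time_s: 1.35
tcp_pos: [424.0, -41.0, 120.2]
tcp_rot: [-2.134, 0.181, 2.133]
force: [0.3, -0.8, -0.3]
opening: 93.4
```

```bash
sed -i 's/^RT=.*/RT=np.c_[np.array([0,0,-1.]),-YH,-XH]/' h.py
python3 - <<'E'
from h import *
st(); print(rel(b2w(-125,-54,20)))
E
```

```text
t 1.35 tcp [424.  -41.  120.2] board [-124.6  -53.1] F [ 0.3 -0.8 -0.3] Fb 0.4 -0.7 open 93.4
rot err [-0.08 -0.02 -0.01] q [-0.22 -0.29  2.07 -0.    1.36  1.52]
(array([10.02,  0.09,  0.04]), array([-0.08, -0.02, -0.01]))
```

>>> drive_tool([
  [2,0.1,0,0,0,0],
  [4,0.1,0,0,0,0],
  [5.5,0.1,0,0,0,0],
  [7,0.1,0,0,0,0],
  [8,0.1,0,0,0,0],
  [9,0.1,0,0,0,0],
  [9.5,0.1,0,0,0,0],
  [9.9,0.1,0,0,0,0],
  [9.9,0.1,0,0,0,0],
  [9.9,0.1,0,0,0,0],
])

```text
time_s: 2.6
tcp_pos: [423.8, -44.0, 22.0]
tcp_rot: [-2.135, 0.179, 2.133]
force: [0.5, -0.1, 0.0]
opening: 93.2
```

Run:
```python
from h import *
st()
for n in('scene','top'):
    im=eyes.camera(n); c=im[100:290,120:340] if n=='scene' else im[110:260,180:380]
    cv2.imwrite(f'pics/{n}1.png',cv2.resize(c,None,fx=3,fy=3)[:,:,::-1])
```

```text
t 2.6 tcp [423.8 -44.   22. ] board [-124.3  -56.1] F [ 0.5 -0.1  0. ] Fb 0.5 -0.0 open 93.2
rot err [-0.01 -0.03  0.  ] q [-0.22 -0.15  2.15  0.    1.15  1.51]
```

View pics/scene1.png

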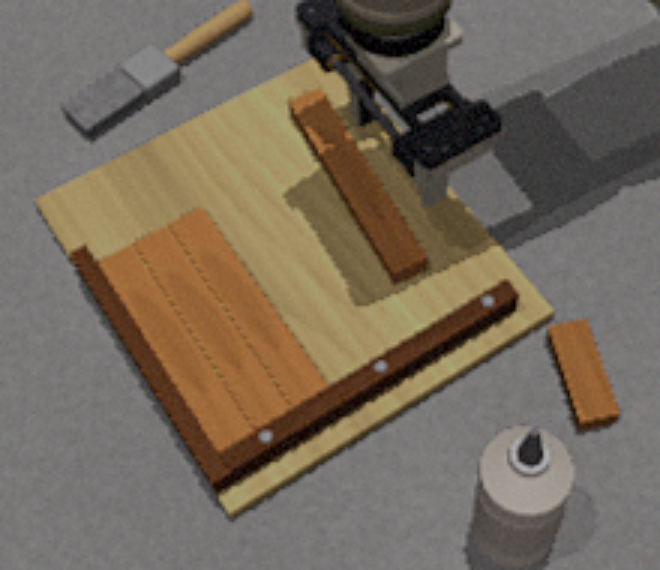

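View pics/top1.png

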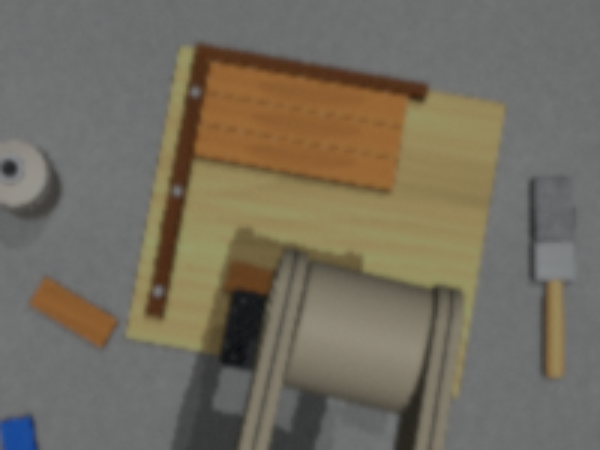

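The fingers stand on the robot's side of the slat, at scene crop (357,115) and (430,180), and clear of it. I push towards the fixed slats.

>>> drive_tool([
  [0,0,-1,0,0,0],
  [0,0,-2,0,0,0],
  [0,0,-3.2,0,0,0],
  [0,0,-4.5,0,0,0],
  [0,0,-5.8,0,0,0],
  [0,0,-7.1,0,0,0],
  [0,0,-8.3,0,0,0],
  [0,0,-9.4,0,0,0],
  [0,0,-10.3,0,0,0],
  [0,0,-11,0,0,0],
])

```text
time_s: 3.95
tcp_pos: [532.4, -62.4, 21.6]
tcp_rot: [-2.134, 0.179, 2.134]
force: [-1.7, 0.3, 1.0]
opening: 93.0
```

Run:
```python
from h import *
st()
for n in('scene',):
    im=eyes.camera(n); c=im[100:290,120:340] if n=='scene' else im[110:260,180:380]
    cv2.imwrite(f'pics/{n}2.png',cv2.resize(c,None,fx=3,fy=3)[:,:,::-1])
```

```text
t 3.95 tcp [532.4 -62.4  21.6] board [-14.1 -56.1] F [-1.7  0.3  1. ] Fb -1.7 -0.0 open 93.0
rot err [-0.    0.01  0.  ] q [-0.21  0.15  1.85 -0.    1.15  1.53]
```

View pics/scene2.png

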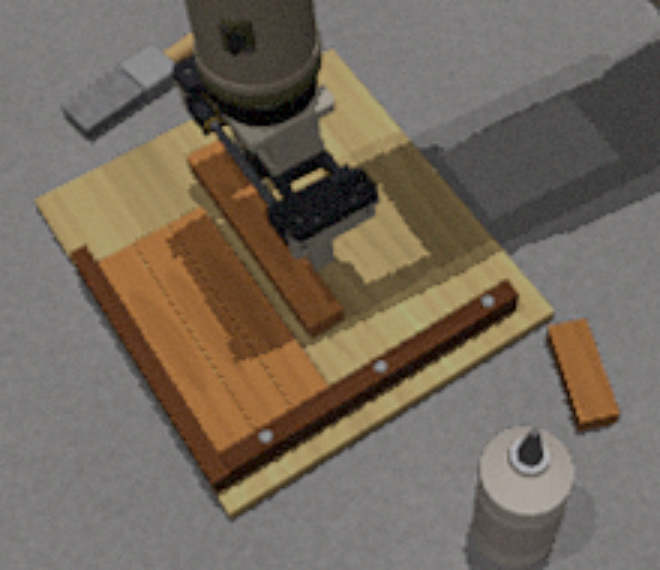

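The slat is aligned with the fixed edge and a small gap remains, between crop (200,190) and (330,330). I continue slowly.

>>> drive_tool([
  [0,0,-0.2,0,0,0],
  [0,0,-0.4,0,0,0],
  [0,0,-0.6,0,0,0],
  [0,0,-0.7,0,0,0],
  [0,0,-0.8,0,0,0],
  [0,0,-0.9,0,0,0],
  [0,0,-0.95,0,0,0],
  [0,0,-1.0,0,0,0],
  [0,0,-1.05,0,0,0],
  [0,0,-1.1,0,0,0],
])

```text
time_s: 5.25
tcp_pos: [542.8, -64.2, 21.6]
tcp_rot: [-2.134, 0.179, 2.134]
force: [-0.3, -0.1, -0.3]
opening: 92.6
```

Run:
```python
from h import *
st()
```

```text
t 5.25 tcp [542.8 -64.2  21.6] board [ -3.6 -56.1] F [-0.3 -0.1 -0.3] Fb -0.3 -0.1 open 92.6
rot err [-0.01  0.    0.  ] q [-0.21  0.18  1.82  0.    1.15  1.53]
```

>>> drive_tool([
  [0,0,-0.05,0,0,0],
  [0,0,-0.1,0,0,0],
  [0,0,-0.15,0,0,0],
  [0,0,-0.2,0,0,0],
  [0,0,-0.25,0,0,0],
  [0,0,-0.3,0,0,0],
  [0,0,-0.35,0,0,0],
  [0,0,-0.4,0,0,0],
  [0,0,-0.4,0,0,0],
  [0,0,-0.4,0,0,0],
])

```text
time_s: 6.5
tcp_pos: [545.6, -64.7, 21.6]
tcp_rot: [-2.131, 0.179, 2.137]
force: [-8.2, 0.5, 7.4]
opening: 92.9
```

Run:
```python
from h import *
st()
```

```text
t 6.5 tcp [545.6 -64.7  21.6] board [ -0.8 -56.1] F [-8.2  0.5  7.4] Fb -8.1 -0.8 open 92.9
rot err [ 0.02  0.14 -0.01] q [-0.21  0.18  1.81 -0.    1.15  1.53]
```

>>> drive_tool([
  [0,0,0.4,0,0,0],
  [0,0,1.2,0,0,0],
  [-1,0,1.6,0,0,0],
  [-4,0,1.6,0,0,0],
  [-6,0.8,1.6,0,0,0],
  [-6,4,1,0,0,0],
  [-6,8,-0.5,0,0,0],
  [-6,11,-2,0,0,0],
  [-6,13.4,-2.5,0,0,0],
  [-6,13.6,-2.5,0,0,0],
])

```text
time_s: 7.75
tcp_pos: [548.8, -204.7, 82.4]
tcp_rot: [-2.134, 0.182, 2.132]
force: [0.4, 0.2, 0.0]
opening: 92.7
```

>>> drive_tool([
  [0,0,0,0,0,0],
  [0,0,0,0,0,0],
  [0,0,0,0,0,0],
  [0,0,0,0,0,0],
  [0,0,0,0,0,0],
  [0,0,0,0,0,0],
  [0,0,0,0,0,0],
  [0,0,0,0,0,0],
  [0,0,0,0,0,0],
  [0,0,0,0,0,0],
], jaw=255, force=30)

```text
time_s: 9.0
tcp_pos: [548.7, -203.1, 81.6]
tcp_rot: [-2.134, 0.179, 2.134]
force: [-0.4, -0.1, -0.2]
opening: 1.1
```

Run:
```python
from h import *
st(); print(rel(b2w(24,-192,22)))
for n in('scene','top'):
    im=eyes.camera(n); c=im[100:290,120:340] if n=='scene' else im[110:260,180:380]
    cv2.imwrite(f'pics/{n}3.png',cv2.resize(c,None,fx=3,fy=3)[:,:,::-1])
    for r,px in rects(n,im):
        I=info(r)
        if 250<I[0][0]<800 and abs(I[0][1])<400: print(n,*I,'px',px.mean(0).round(0),[w2b(q).round(0).tolist() for q in cv2.boxPoints(r)])
```

```text
t 9.0 tcp [ 548.7 -203.1   81.6] board [  25.4 -192.1] F [-0.4 -0.1 -0.2] Fb -0.4 -0.2 open 1.1
rot err [-0.01  0.    0.  ] q [-0.44  0.2   1.67  0.    1.27  1.3 ]
(array([ 5.96, -0.01,  0.14]), array([-0.01,  0.  ,  0.  ]))
scene [463.2 204.2] [30.8 82.5] -30.32 px [314. 223.] [[-156.0, 162.0], [-127.0, 151.0], [-98.0, 228.0], [-127.0, 239.0]]
scene [626.2 -21.1] [129.1 199.5] -9.77 px [194. 205.] [[7.0, -99.0], [136.0, -100.0], [136.0, 100.0], [7.0, 100.0]]
scene [ 557.8 -138.7] [32.9 42. ] -11.17 px [187. 158.] [[7.0, -148.0], [39.0, -148.0], [41.0, -106.0], [8.0, -106.0]]
top [454.2 195.8] [27.9 80. ] -29.94 px [204. 214.] [[-161.0, 153.0], [-135.0, 143.0], [-107.0, 218.0], [-133.0, 228.0]]
top [626.4 -21.6] [131.2 200.8] -9.56 px [278. 154.] [[6.0, -101.0], [137.0, -100.0], [137.0, 100.0], [6.0, 100.0]]
```

View pics/scene3.png

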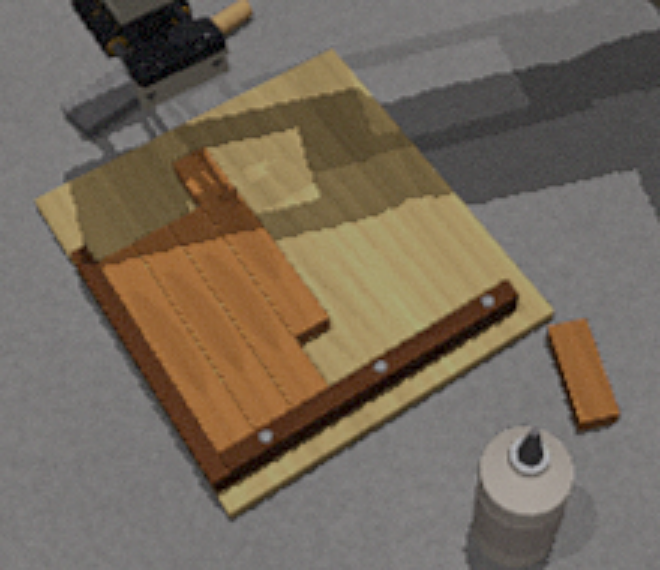

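View pics/top3.png

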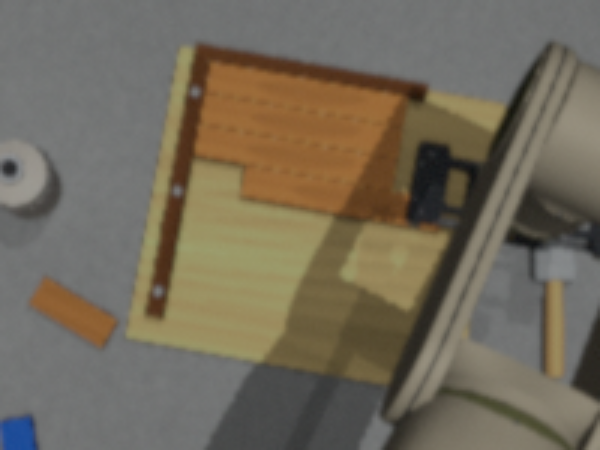

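The slat lies snug against the fixed edge with its left end about 50 mm from the stop (crop (330,330) to (330,385)). The closed fingers are beyond its right end, so I descend there.

>>> drive_tool([
  [1.5,0,0.1,0,0,0],
  [3,0,0.1,0,0,0],
  [4.5,0,0.1,0,0,0],
  [5.3,0,0.1,0,0,0],
  [5.9,0,0.1,0,0,0],
  [5.9,0,0.1,0,0,0],
  [5.9,-0.4,0.1,0,0,0],
  [5.9,-0.8,0.1,0,0,0],
  [5.9,-1.2,0.1,0,0,0],
  [5.9,-1.6,0.1,0,0,0],
])

```text
time_s: 10.35
tcp_pos: [550.6, -186.8, 22.8]
tcp_rot: [-2.134, 0.179, 2.134]
force: [-1.1, -0.2, -0.0]
opening: 0.7
```

Run:
```python
from h import *
st()
```

```text
t 10.35 tcp [ 550.6 -186.8   22.8] board [  24.5 -175.7] F [-1.1 -0.2 -0. ] Fb -1.0 -0.4 open 0.7
rot err [ 0.01 -0.02 -0.  ] q [-0.42  0.26  1.72  0.    1.17  1.32]
```

>>> drive_tool([
  [0,-0.5,0,0,0,0],
  [0,-1.1,0,0,0,0],
  [0,-1.7,0,0,0,0],
  [0,-2.3,0,0,0,0],
  [0,-2.9,0,0,0,0],
  [0,-3.5,0,0,0,0],
  [0,-4.1,0,0,0,0],
  [0,-4.6,0,0,0,0],
  [0,-5.0,0,0,0,0],
  [0,-5.3,0,0,0,0],
])

```text
time_s: 11.6
tcp_pos: [559.2, -134.7, 22.7]
tcp_rot: [-2.134, 0.179, 2.134]
force: [-1.0, -2.1, 1.4]
opening: 0.2
```

Run:
```python
from h import *
st()
for n in('scene',):
    im=eyes.camera(n); c=im[100:290,120:340]
    cv2.imwrite(f'pics/{n}4.png',cv2.resize(c,None,fx=3,fy=3)[:,:,::-1])
```

```text
t 11.6 tcp [ 559.2 -134.7   22.7] board [  24.4 -122.9] F [-1.  -2.1  1.4] Fb -0.6 -2.2 open 0.2
rot err [-0.    0.   -0.01] q [-0.33  0.24  1.73 -0.    1.16  1.41]
```

View pics/scene4.png

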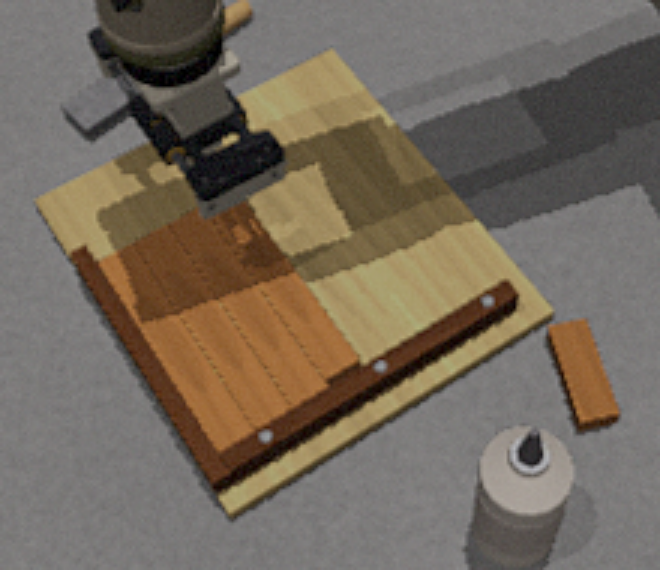

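The slat now nearly reaches the stop, with its left end at crop (360,365). A slow final approach follows.

>>> drive_tool([
  [0,-0.1,0,0,0,0],
  [0,-0.2,0,0,0,0],
  [0,-0.3,0,0,0,0],
  [0,-0.35,0,0,0,0],
  [0,-0.4,0,0,0,0],
  [0,-0.45,0,0,0,0],
  [0,-0.5,0,0,0,0],
  [0,-0.55,0,0,0,0],
  [0,-0.6,0,0,0,0],
  [0,-0.6,0,0,0,0],
])

```text
time_s: 12.9
tcp_pos: [560.2, -128.9, 22.6]
tcp_rot: [-2.134, 0.179, 2.134]
force: [-0.8, -0.7, 0.5]
opening: 0.4
```

Run:
```python
from h import *
st()
```

```text
t 12.9 tcp [ 560.2 -128.9   22.6] board [  24.4 -117. ] F [-0.8 -0.7  0.5] Fb -0.6 -0.8 open 0.4
rot err [-0.  0.  0.] q [-0.32  0.24  1.74  0.    1.16  1.42]
```

>>> drive_tool([
  [0,-0.05,0,0,0,0],
  [0,-0.1,0,0,0,0],
  [0,-0.15,0,0,0,0],
  [0,-0.2,0,0,0,0],
  [0,-0.25,0,0,0,0],
  [0,-0.3,0,0,0,0],
  [0,-0.3,0,0,0,0],
  [0,-0.3,0,0,0,0],
  [0,-0.3,0,0,0,0],
  [0,-0.3,0,0,0,0],
])

```text
time_s: 14.15
tcp_pos: [560.6, -126.7, 22.6]
tcp_rot: [-2.134, 0.181, 2.134]
force: [-2.3, -5.6, -0.0]
opening: 0.5
```

Run:
```python
from h import *
st()
```

```text
t 14.15 tcp [ 560.6 -126.7   22.6] board [  24.3 -114.8] F [-2.3 -5.6 -0. ] Fb -1.3 -5.9 open 0.5
rot err [-0.02  0.01 -0.05] q [-0.31  0.24  1.74 -0.    1.16  1.43]
```

>>> drive_tool([
  [0,-0.05,0,0,0,0],
  [0,-0.1,0,0,0,0],
  [0,-0.15,0,0,0,0],
  [0,-0.15,0,0,0,0],
  [0,-0.15,0,0,0,0],
  [0,-0.15,0,0,0,0],
  [0,-0.15,0,0,0,0],
  [0,-0.15,0,0,0,0],
  [0,-0.15,0,0,0,0],
  [0,-0.15,0,0,0,0],
])

```text
time_s: 15.4
tcp_pos: [560.6, -126.7, 22.7]
tcp_rot: [-2.135, 0.183, 2.135]
force: [-2.7, -11.3, -1.1]
opening: 0.3
```

Run:
```python
from h import *
st()
for n in('scene',):
    im=eyes.camera(n); c=im[140:260,160:290]
    cv2.imwrite(f'pics/{n}5.png',cv2.resize(c,None,fx=5,fy=5)[:,:,::-1])
```

```text
t 15.4 tcp [ 560.6 -126.7   22.7] board [  24.4 -114.7] F [ -2.7 -11.3  -1.1] Fb -0.7 -11.6 open 0.3
rot err [-0.03 -0.   -0.17] q [-0.31  0.24  1.74 -0.    1.16  1.43]
```

View pics/scene5.png

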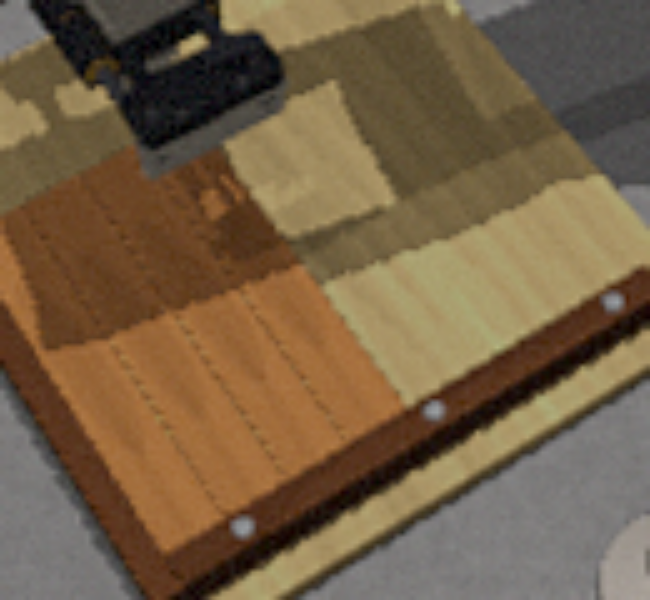

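The force rises to 11.6 N with no motion, so the end is against the stop. I retreat, reopen, and re-seat the long edge.

>>> drive_tool([
  [0,0.5,0,0,0,0],
  [0,1.5,0,0,0,0],
  [0,2.5,0,0,0,0],
  [-3,2.5,0,0,0,0],
  [-6,2.5,1,0,0,0],
  [-6,0,3,0,0,0],
  [-6,-4,5.2,0,0,0],
  [-6,-8,5.2,0,0,0],
  [-6,-11,5.2,0,0,0],
  [-6,-11.2,5.2,0,0,0],
])

```text
time_s: 16.7
tcp_pos: [528.6, -4.1, 82.7]
tcp_rot: [-2.135, 0.176, 2.135]
force: [0.9, 0.3, -0.8]
opening: 0.7
```

>>> drive_tool([
  [0,0,0,0,0,0],
  [0,0,0,0,0,0],
  [0,0,0,0,0,0],
  [0,0,0,0,0,0],
  [0,0,0,0,0,0],
  [1.5,0,0,0,0,0],
  [3,0,0,0,0,0],
  [4.5,0,0,0,0,0],
  [5.5,0,0,0,0,0],
  [5.9,0,0,0,0,0],
], jaw=0)

```text
time_s: 17.95
tcp_pos: [527.7, -5.4, 22.4]
tcp_rot: [-2.132, 0.179, 2.136]
force: [-0.3, -0.4, -0.3]
opening: 92.3
```

Run:
```python
from h import *
st(); print(rel(b2w(0,0,22)))
```

```text
t 17.95 tcp [527.7  -5.4  22.4] board [-28.3  -0.6] F [-0.3 -0.4 -0.3] Fb -0.3 -0.4 open 92.3
rot err [-0.    0.09 -0.  ] q [-0.11  0.13  1.87  0.    1.15  1.63]
(array([ 0.04, -0.06, -2.83]), array([-0.  ,  0.09, -0.  ]))
```

Contact is expected at board x ≈ -0.8. I push 2.95 cm.

>>> drive_tool([
  [0,0,-0.6,0,0,0],
  [0,0,-1.2,0,0,0],
  [0,0,-1.8,0,0,0],
  [0,0,-2.2,0,0,0],
  [0,0,-2.5,0,0,0],
  [0,0,-2.65,0,0,0],
  [0,0,-2.75,0,0,0],
  [0,0,-2.85,0,0,0],
  [0,0,-2.95,0,0,0],
  [0,0,-2.95,0,0,0],
])

```text
time_s: 19.2
tcp_pos: [554.8, -9.9, 23.3]
tcp_rot: [-2.128, 0.178, 2.14]
force: [-13.7, 0.7, 11.1]
opening: 92.5
```

Run:
```python
from h import *
st()
```

```text
t 19.2 tcp [554.8  -9.9  23.3] board [-0.8 -0.5] F [-13.7   0.7  11.1] Fb -13.6 -1.6 open 92.5
rot err [ 0.04  0.33 -0.01] q [-0.11  0.2   1.79  0.    1.16  1.63]
```

It is seated at the same x = -0.8. I retreat and clear the view.

>>> drive_tool([
  [0,0,0.5,0,0,0],
  [0,0,1.5,0,0,0],
  [0,0,2.5,0,0,0],
  [-3,0,3,0,0,0],
  [-7,0,4,0,0,0],
  [-11,2,6,0,0,0],
  [-14,6,8,0,0,0],
  [-16,11,10,0,0,0],
  [-17,16,11,0,0,0],
  [-18,21,12,0,0,0],
])

```text
time_s: 20.45
tcp_pos: [403.1, -198.5, 204.3]
tcp_rot: [-2.136, 0.18, 2.133]
force: [1.7, -1.3, -0.7]
opening: 93.0
```

>>> drive_tool([
  [0,4,0.5,0,0,0],
  [0,8,1,0,0,0],
  [0,12,1.5,0,0,0],
  [0,16,2,0,0,0],
  [0,20,2.5,0,0,0],
  [0,24,3,0,0,0],
  [0,26,3,0,0,0],
  [0,26,3,0,0,0],
  [0,26,3,0,0,0],
  [0,26,3,0,0,0],
])

```text
time_s: 21.7
tcp_pos: [331.8, -447.7, 203.7]
tcp_rot: [-2.135, 0.178, 2.134]
force: [0.0, -0.6, -0.3]
opening: 92.9
```

Run:
```python
from h import *
st()
for n in('scene','top'):
    im=eyes.camera(n); cv2.imwrite(f'pics/{n}6raw.png',im[:,:,::-1]); c=im[120:260,130:300] if n=='scene' else im[110:250,200:370]
    cv2.imwrite(f'pics/{n}6.png',cv2.resize(c,None,fx=4,fy=4,interpolation=cv2.INTER_CUBIC)[:,:,::-1])
    for r,px in rects(n,im):
        I=info(r)
        if 250<I[0][0]<800 and abs(I[0][1])<400: print(n,*I,'px',px.mean(0).round(0),[w2b(q).round(1).tolist() for q in cv2.boxPoints(r)])
```

```text
t 21.7 tcp [ 331.8 -447.7  203.7] board [-147.7 -469.4] F [ 0.  -0.6 -0.3] Fb 0.1 -0.5 open 92.9
rot err [ 0.07 -0.01  0.01] q [-1.03  0.02  1.63  0.    1.49  0.71]
scene [463.1 204.2] [30.7 82.4] -30.33 px [314. 223.] [[-155.9, 162.1], [-127.3, 151.3], [-98.1, 228.3], [-126.8, 239.2]]
scene [626.3 -20.8] [128.4 198.4] -9.57 px [196. 206.] [[7.3, -98.6], [135.7, -98.5], [135.6, 99.8], [7.2, 99.8]]
top [454.3 195.6] [28.  80.3] -30.08 px [204. 214.] [[-161.4, 152.5], [-135.2, 142.8], [-107.1, 218.0], [-133.3, 227.8]]
top [625.9 -21.8] [130.9 200.7] -9.53 px [279. 157.] [[6.0, -100.8], [136.9, -100.6], [136.6, 100.0], [5.7, 99.9]]
```

View pics/scene6.png

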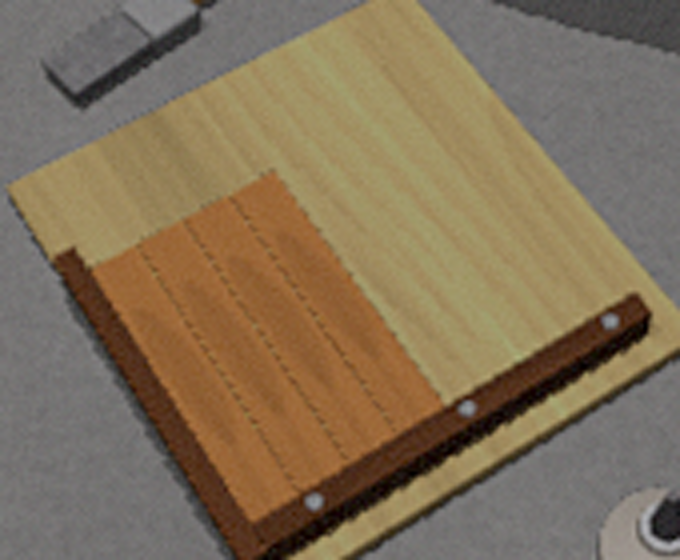

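View pics/top6.png

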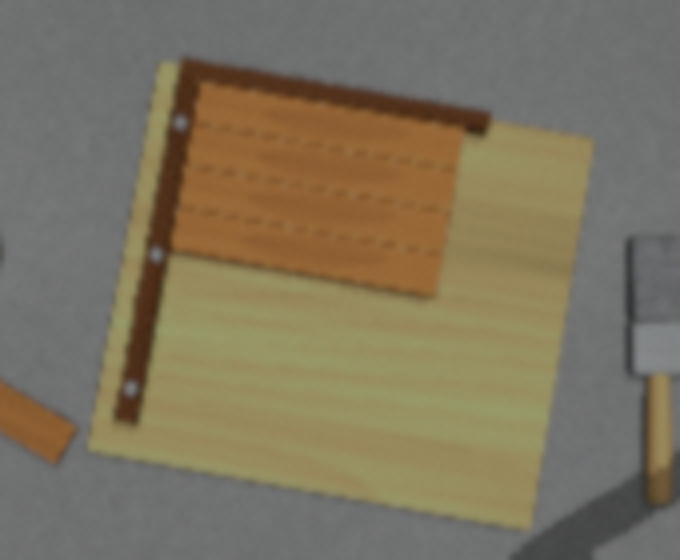

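Both views show the slat filling the slot. All four right ends are flush (scene crop (270,170)) and no gap shows at the stop. I check the bystanders by image difference, then hand in.

Run:
```python
from h import *
a=cv2.imread('pics/scene0.png').astype(int);b=cv2.imread('pics/scene6raw.png').astype(int)
for k,(x,y,w,h) in dict(glue=(275,238,40,55),offcut=(300,203,30,42),brush=(138,98,70,48)).items():
    print(k,abs(a-b)[y:y+h,x:x+w].mean().round(2))
print(manip.finish_job())
```

```text
glue 3.05
offcut 3.2
brush 7.3
the job is handed in; nothing more can be done
None
```

The loose slat is in its slot, snug against the fixed slats and right up against the end stop, and the job is handed in at about 22 s. I pushed it across with the two open fingers, then along by its right end with closed fingers. Last, I pushed the long edge once more to seat it and moved the hand clear.

- **Fit:** Both pushes stalled against a hard contact. The long edge stopped at the same place both times, with 8 N and then 14 N, and the end stopped with 12 N. Afterwards, both camera views show one closed block of four slats, 128–131 mm wide against 128 mm nominal and 198–201 mm long against 200 mm nominal. The right ends are flush and no gap shows at the stop.
- **Disagreements:** The views differ by 1–3 mm, about the calibration limit. The first direct two-view height check was wrong because I mismatched points, and I did not redo it. The slat height rests on both views agreeing to about 2 mm when cast at 35 mm.
- **Bystanders:** The offcut measured unchanged, and the glue area differed from the first picture only slightly (3 levels). The brush area differed more (7 levels), which I put down to the arm's shadow falling over its handle. I did not measure the brush's position separately, but the fingers stayed over the board when low and I saw no contact.

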